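# Unstack the mounted optics onto their pedestals

## Task

The four mounted optics have been left stacked on their carrier plate: take the stack apart and stand each one upright on the middle of the pedestal made for it, whose top has the same shape and is only slightly larger, with the square ones turned to line up with the sides of their pedestals. They hold glass, so let none of them drop or fall over, and do not disturb the clamping fork and the sensor box.

Things in the scene. Friction and masses are not known exactly. Their poses are not given: they have to be found in the camera images.
- large_square_mid (a point): Large square mount: dark square block 66 x 66 x 34 mm high with a glass port in each side, about 280 g; at the bottom of the stack, on a 100 x 100 mm white-topped carrier plate 15 mm high. Loose. The point is its centre, 17 mm above its underside; z is up; x and y are square to its sides.
- large_round_mid (a point): Large round lens cell: upright aluminium cylinder 54 mm across, 34 mm high, dark bands round it, glass in its top, about 160 g; second from the bottom of the stack. Loose. The point is its centre, 17 mm above its underside; z is up.
- small_square_mid (a point): Small square mount: dark square block 38 x 38 x 34 mm high with a glass port in each side, about 100 g; third in the stack. Loose. The point is its centre, 17 mm above its underside; z is up; x and y are square to its sides.
- small_round_mid (a point): Small round lens cell: upright aluminium cylinder 26 mm across, 34 mm high, dark bands round it, glass in its top, about 50 g; on top of the stack. Loose. The point is its centre, 17 mm above its underside; z is up.
- ped_large_square_top (a point): Dark steel pedestal, fixed, with a flat square top 70 x 70 mm, 25 mm above the table (foot flange 14 mm wider, 7 mm high); the place of the large square mount. The point is the centre of its top face; z is up; x and y are square to its sides.
- ped_large_round_top (a point): Dark steel pedestal, fixed, with a flat round top 58 mm across, 30 mm above the table (foot flange 14 mm wider, 7 mm high); the place of the large round cell. The point is the centre of its top face; z is up.
- ped_small_square_top (a point): Dark steel pedestal, fixed, with a flat square top 42 x 42 mm, 35 mm above the table (foot flange 14 mm wider, 7 mm high); the place of the small square mount. The point is the centre of its top face; z is up; x and y are square to its sides.
- ped_small_round_top (a point): Dark steel pedestal, fixed, with a flat round top 30 mm across, 40 mm above the table (foot flange 14 mm wider, 7 mm high); the place of the small round cell. The point is the centre of its top face; z is up.
- fork: Bystander: dark steel two-pronged clamping fork lying on the table near its far side, 67 x 26 x 10 mm. Origin at its underside, between the prongs. Leave alone.
- sensor_box: Bystander: small black sensor box with two brass sockets, 50 x 85 x 30 mm, on the table near its far side. Origin at the centre of its underside. Leave alone.
Things that resemble listed ones, but are neither listed nor needed, are in the scene too. Leave any blue or purple look-alike of the part that bears large_square_mid alone.

How it is judged:
By the outcome, as a careful person would: the job done as asked, in the order asked, and still so for the second after the job is handed in, with the robot touching nothing.
It also fails if it takes over 125 s, if anything falls off the work surface, if the arm or the gripper's body presses on something with over 40 N, if the wrist force passes 120 N, or if a joint passes its speed limit or range.

## Robot

A 6-joint arm with a two-finger parallel gripper is mounted at the origin on the work surface. World frame = base frame: x ahead of the robot, y to its left, z up, the work surface at z = 0. Lengths are in m, angles in rad, forces in N, time in s.
With the tool pointing down it reaches from about 0.275 to 0.875 m from the base axis. Payload 12.5 kg.
Tool frame: the origin (TCP) lies on the centre line of the jaws, within the pads' length; the fingertips stand r.finger_overhang ahead of it and the grasp point (between the pads) lies 3 mm ahead of it (r.finger_overhang is the distance from the TCP to the fingertips, in m); z points along the fingers, y is the line along which they close (so a half turn about z gives the same grasp; the last joint's range is limited). The gripper opens to 85 mm and grips with 20 to 120 N. Pads are 22 mm wide; open, the fingers measure 114 mm over their backs; the gripper's body (76 mm by 85 mm) begins 54 mm behind the grasp point. The pads swing forward as they close: fully open they stand 13 mm farther back than shut.
Start: joints at [1.054, 0.351, 1.652, -0, 1.139, -0.085], TCP at [0.23, 0.5, 0.253] pointing down, gripper open.
Joint ranges: [-2.75, 2.75], [-0.79, 2.1], [0.01, 2.65], [-1.57, 4.71], [0.07, 3.14], [-2.87, 2.87]. Speed limits (rad/s): [2.22, 2.22, 2.79, 3.14, 3.14, 3.14].

## Interface

Orientations are given as a unit quaternion [x, y, z, w].
In Python, from cell import r, optics gives the robot as it stands. The module is installed in compiled form; this text tells all that it offers. Calls block until the motion is done:
- r.move_to(position, orientation): joint-space move of the TCP to a pose.
- r.move_linear(position, rot=None, vel=0.15): straight line of the TCP; rot=None keeps the orientation; vel is the mean speed in m/s.
- r.set_joints(angles): joint-space move.
- r.set_gripper(opening, squeeze=None): opening from 0.0 (shut) to 1.0 (fully open); squeeze is the grip in N (None keeps the last); returns when the fingers have stopped.
- r.sleep(seconds).
- r.inverse_kinematics(position, orientation): joint angles nearest the present ones, or None.
- optics.get_image(name): name is "scene" or "top" or "wrist"; returns a dict with "pixels" (480x640x3 uint8, red, green, blue), "depth" (480x640 float32, m along the optical axis (not along the pixel's ray), 0 where there is no reading), "fx", "fy", "cx", "cy" (pixels), "D" ([k1, k2, p1, p2, k3] as OpenCV has them; the pictures are not rectified), "camera_from_world" (4x4, takes a point from world to camera coordinates); the wrist camera has in their place "mount" (4x4, takes a point from camera to tool coordinates, whose origin is the TCP and whose axes are the flange's). Camera axes: x right, y down, z forward; pixel columns grow to the right and rows downward; lengths in m; the calibration is good to about 2 mm. A picture is of the moment at which its call begins: read the wrist's pose just before it.
A pose or a line that the arm cannot do raises r.PlanningError and nothing moves.
- r.hand_in(): hands the job in; it is judged then, once.
Readings, each from a call of its own:
- r.current_t(): time.
- r.current_q(): joint angles.
- r.current_qvel(): joint speeds.
- r.current_effort(): joint torques, N m.
- r.current_tool_pos(): TCP position.
- r.current_ee_rot(): TCP orientation.
- r.current_contact_force(): force on the tool from outside, world axes, zero at the start.
- r.current_torque(): the same for the moment, N m.
- r.current_opening(): opening from 0.0 (shut) to 1.0 (fully open).
- r.current_finger_force(): force on a finger pad.
Only numpy, scipy, OpenCV 4.12 (cv2) and the standard library are available. Lean on these libraries where they do the work, as an engineer would, in place of code of your own. Each camera call takes 0.05 s, during which the arm holds its last target. There are 200 camera calls.

## Working session

There is one attempt and no reset: what is moved stays moved. The work goes in short steps, each a Python script; the robot and the scene stay as the last script left them, time stands still between calls to the robot, and variables do not carry over. Pictures are saved under pics/ and viewed, at most 14 in all, crops included, and the job is handed in when it is done.

```bash
mkdir -p pics; python3 - <<'E'
from cell import r, optics
import cv2,numpy as np,pickle
for n in ["scene","top"]:
    i=optics.get_image(n); pickle.dump(i,open(n+".pkl","wb")); cv2.imwrite(f"pics/{n}0.png",i["pixels"][:,:,::-1])
    print(n,i["fx"],i["fy"],i["cx"],i["cy"],i["D"],np.linalg.inv(i["camera_from_world"]).round(3).tolist())
print(r.finger_overhang,r.current_ee_rot(),r.current_t())
E
```

```text
scene 442.64584993597356 442.64584993597356 319.6644214969168 242.44308743019315 [-0.01259622  0.          0.          0.          0.        ] [[0.14, 0.594, -0.792, 1.197], [0.99, -0.065, 0.126, -0.089], [0.024, -0.802, -0.597, 0.514], [0.0, 0.0, 0.0, 1.0]]
top 489.5792203438151 489.5792203438151 309.315086171487 237.58999684672915 [0.01312243 0.         0.         0.         0.        ] [[0.027, -0.995, 0.092, 0.547], [-0.999, -0.025, 0.03, -0.008], [-0.028, -0.092, -0.995, 1.088], [0.0, 0.0, 0.0, 1.0]]
0.022 [ 2.14252433e-01  9.76778179e-01 -5.10332486e-04 -1.54680605e-04] 0.1
```

View pics/scene0.png

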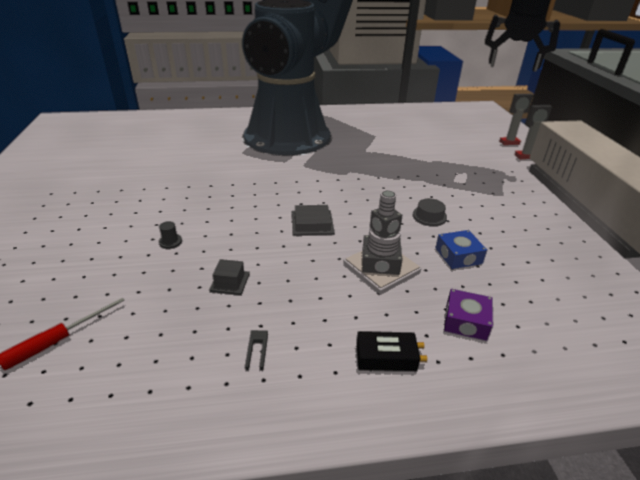

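View pics/top0.png

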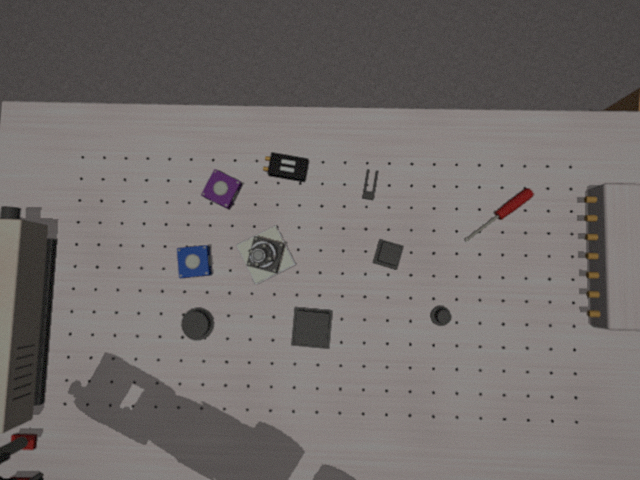

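Scene view: the stack stands on the white plate (385,235). The pedestals are large square (312,220), large round (431,211), small square (229,277) and small round (169,236). In the top view they are at (312,327), (197,323), (389,254) and (441,315), with the stack at (265,252). Next I'll get rough positions by depth-based segmentation in the top view.

```bash
cat > h.py <<'E'
import numpy as np,cv2
from scipy.spatial.transform import Rotation as R
def K(i): return np.array([[i["fx"],0,i["cx"]],[0,i["fy"],i["cy"]],[0,0,1]])
def rays(i,uv): # undistorted normalized
    p=cv2.undistortPoints(np.float64(uv).reshape(-1,1,2),K(i),np.array(i["D"])).reshape(-1,2)
    return np.c_[p,np.ones(len(p))]
def onplane(i,T,uv,z): # T world_from_cam
    d=rays(i,uv)@T[:3,:3].T; o=T[:3,3]
    return (o+d*((z-o[2])/d[:,2])[:,None])[:,:2]
def cloud(i,T):
    v,u=np.mgrid[:480,:640]; d=rays(i,np.c_[u.ravel(),v.ravel()])
    P=(d*i["depth"].reshape(-1,1))@T[:3,:3].T+T[:3,3]
    P[i["depth"].ravel()<=0]=np.nan
    return P.reshape(480,640,3)
def down(yaw): # tool z down, tool x at angle yaw in world
    c,s=np.cos(yaw),np.sin(yaw)
    return R.from_matrix(np.array([[c,s,0],[s,-c,0],[0,0,-1]])).as_quat()
E
python3 - <<'E'
import pickle; from h import *
i=pickle.load(open("top.pkl","rb")); T=np.linalg.inv(i["camera_from_world"]); P=cloud(i,T); z=P[:,:,2]
print("table z",np.nanmedian(z[200:400,100:560]))
def seg(n,x0,x1,y0,y1,lo,hi,zp):
    m=np.zeros(z.shape,np.uint8); m[y0:y1,x0:x1]=((z>lo)&(z<hi))[y0:y1,x0:x1]
    cs=max(cv2.findContours(m,0,1)[0],key=cv2.contourArea)
    w=onplane(i,T,cs.reshape(-1,2),zp).astype(np.float32)
    q=cv2.minAreaRect(w); print(n,np.round(q[0],4),np.round(q[1],4),round(q[2],1),cv2.boundingRect(cs),m.sum(), "z",np.nanmedian(z[m>0]).round(4))
seg("LS",280,345,295,360,.016,.045,.025)
seg("LR",170,225,295,350,.018,.045,.030)
seg("SS",365,415,230,280,.020,.055,.035)
seg("SR",420,465,295,335,.022,.06,.040)
for n,lo,hi,zp in [("ls",.032,.06,.049),("lr",.066,.09,.083),("ss",.1,.124,.117),("sr",.134,.17,.151)]: seg(n,230,300,220,290,lo,hi,zp)
from cell import r
print(r.current_q())
c=i["pixels"][140:360,170:470,::-1]; cv2.imwrite("pics/crop1.png",cv2.resize(c,None,fx=2.6,fy=2.6,interpolation=cv2.INTER_CUBIC))
E
```

```text
table z -0.0006243273699111374
LS [0.4508 0.0148] [0.0697 0.0699] 86.5 (294, 311, 35, 35) 1076 z 0.0241
LR [0.4523 0.2638] [0.0551 0.0584] 1.7 (182, 311, 28, 27) 592 z 0.0289
SS [ 0.6147 -0.1481] [0.0427 0.0427] 74.8 (378, 242, 24, 24) 399 z 0.0341
SR [ 0.4852 -0.2615] [0.0322 0.0282] 64.9 (436, 309, 16, 15) 179 z 0.0391
ls [0.605  0.1169] [0.0676 0.0662] 76.9 (247, 236, 38, 37) 406 z 0.0478
lr [0.606  0.1136] [0.0547 0.0423] 28.6 (251, 241, 25, 27) 159 z 0.0817
ss [0.5999 0.1179] [0.0394 0.0393] 24.7 (248, 243, 26, 24) 224 z 0.1158
sr [0.5965 0.1175] [0.0251 0.0251] 2.1 (252, 249, 14, 14) 153 z 0.1502
[ 1.05437086e+00  3.51176793e-01  1.65235565e+00 -7.28337702e-06
  1.13912671e+00 -8.45694999e-02]
```

View pics/crop1.png

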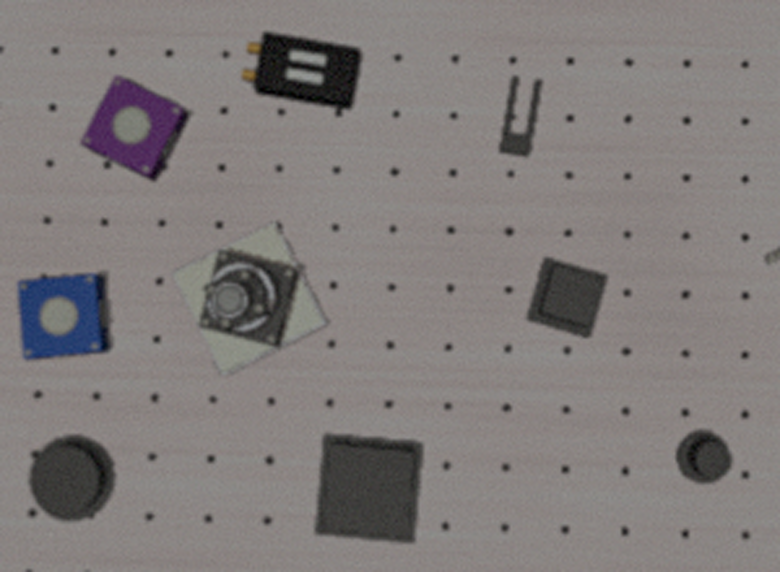

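Large-square candidates in the top view: blue (194,261), purple (221,188), and the dark block on the white plate under the stack (265,252). The dark one on the carrier fits the description, and the crop confirms it: stack on the white plate, coloured ones standing apart. Next is a close wrist look over the stack at two yaws half a turn apart, to get the camera bias.

```bash
cat >> h.py <<'E'
def wrist(r,optics,save=None):
    p=np.array(r.current_tool_pos()); q=R.from_quat(r.current_ee_rot()); i=optics.get_image("wrist")
    A=np.eye(4); A[:3,:3]=q.as_matrix(); A[:3,3]=p
    if save: cv2.imwrite(save,i["pixels"][:,:,::-1])
    return i,A@np.array(i["mount"])
def top_at(i,T,c,rad,zp,tol=.006,P=None):
    "outline at height zp near c -> (minAreaRect, enclosing circle, npix)"
    P=cloud(i,T) if P is None else P
    with np.errstate(invalid="ignore"):
        m=((abs(P[:,:,2]-zp)<tol)&(np.hypot(P[:,:,0]-c[0],P[:,:,1]-c[1])<rad)).astype(np.uint8)
    m=cv2.morphologyEx(m,cv2.MORPH_CLOSE,np.ones((5,5)))
    k=max(cv2.findContours(m,0,1)[0],key=cv2.contourArea)
    w=onplane(i,T,k.reshape(-1,2),zp).astype(np.float32)
    q=cv2.minAreaRect(w); M=cv2.moments(m,True) # area centroid by projecting all mask pixels
    v,u=np.nonzero(m); cen=onplane(i,T,np.c_[u,v],zp).mean(0)
    return np.round(q[0],4),np.round(q[1],4),round(q[2],1),np.round(cen,4),cv2.boundingRect(k),int(m.sum())
E
python3 - <<'E'
from h import *; from cell import r,optics; import pickle
for k,yaw in enumerate([101-80,101+100]):
    r.move_to([.598,.1175,.33],down(np.radians(yaw)))
    i,T=wrist(r,optics,f"pics/w{k}.png"); pickle.dump((i,T),open(f"w{k}.pkl","wb"))
    P=cloud(i,T); print(r.current_t(),T[:3,3],np.nanmin(i["depth"]))
    for n,rad,zp in [("sr",.03,.151),("ss",.04,.117),("lr",.05,.083),("ls",.06,.049)]:
        try: print(n,top_at(i,T,(.598,.117),rad,zp,P=P))
        except Exception as e: print(n,e)
print(np.array(i["mount"]).round(3).tolist(),i["fx"],i["D"])
a=cv2.imread("pics/w0.png");b=cv2.imread("pics/w1.png");cv2.imwrite("pics/w01.png",cv2.resize(np.hstack([a,b]),(800,300),interpolation=cv2.INTER_AREA))
E
```

```text
2.0833 [0.66792947 0.145292   0.45004397] 0.0
sr (array([0.5974, 0.119 ]), array([0.026 , 0.0245]), 21.1, array([0.5974, 0.1187]), (306, 206, 30, 31), 720)
ss (array([0.6004, 0.1192]), array([0.0383, 0.038 ]), 24.6, array([0.6061, 0.1206]), (300, 188, 43, 43), 920)
lr (array([0.6086, 0.1206]), array([0.0423, 0.0528]), 19.7, array([0.6155, 0.1211]), (297, 173, 53, 43), 657)
ls (array([0.6049, 0.1179]), array([0.0658, 0.0661]), 76.9, array([0.6192, 0.1217]), (284, 151, 82, 66), 1235)
4.7833 [0.52607232 0.08994235 0.45019889] 0.0
sr (array([0.5954, 0.1182]), array([0.026 , 0.0244]), 20.4, array([0.5957, 0.118 ]), (309, 205, 30, 31), 719)
ss (array([0.5985, 0.1184]), array([0.0388, 0.0378]), 24.9, array([0.5949, 0.1162]), (301, 193, 43, 43), 787)
lr (array([0.6116, 0.0975]), array([0.0356, 0.0071]), 23.6, array([0.5958, 0.1122]), (295, 194, 9, 35), 406)
ls (array([0.6037, 0.1174]), array([0.0661, 0.0663]), 76.9, array([0.5952, 0.1112]), (280, 164, 81, 63), 1216)
[[0.0, -0.954, -0.298, 0.077], [1.0, 0.0, -0.0, -0.0], [0.0, -0.298, 0.954, -0.12], [0.0, 0.0, 0.0, 1.0]] 366.13194942050734 [-0.00186149  0.          0.          0.          0.        ]
```

View pics/w01.png

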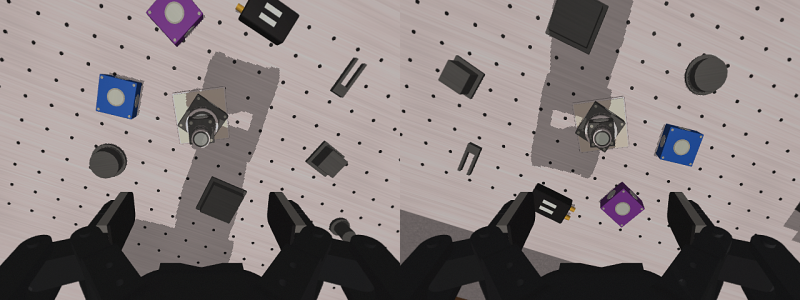

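The left picture (yaw 21°) and right picture (yaw 201°) both show the stack near the centre, around (200,138) and (600,138) in the half-size mosaic. The half-turn gives a bias of about +1 mm along tool x. The pedestals appear in these views too, so I'll measure them from the saved pair.

```bash
python3 - <<'E'
from h import *; import pickle
for k in (0,1):
    i,T=pickle.load(open(f"w{k}.pkl","rb")); P=cloud(i,T)
    for n,c,rad,zp in [("LS",(.451,.015),.055,.025),("LR",(.452,.264),.035,.030),("SS",(.6147,-.148),.04,.035),("SR",(.485,-.2615),.025,.040)]:
        try: print(n,top_at(i,T,c,rad,zp,P=P))
        except Exception as e: print(n,"none")
E
```

```text
LS (array([0.4511, 0.0156]), array([0.0712, 0.0717]), 86.4, array([0.4517, 0.0157]), (320, 294, 70, 64), 2608)
LR (array([0.452 , 0.2652]), array([0.059 , 0.0573]), 12.8, array([0.4522, 0.2654]), (143, 240, 48, 46), 1696)
SS (array([ 0.6147, -0.147 ]), array([0.045 , 0.0419]), 74.7, array([ 0.6148, -0.1472]), (506, 239, 51, 46), 1209)
SR (array([ 0.486 , -0.2584]), array([0.0274, 0.0281]), 81.8, array([ 0.4858, -0.2583]), (545, 367, 25, 20), 303)
LS (array([0.4489, 0.0149]), array([0.0702, 0.0716]), 86.5, array([0.453, 0.017]), (237, 0, 88, 76), 4528)
LR (array([0.4509, 0.2645]), array([0.0569, 0.0583]), 30.3, array([0.4502, 0.2646]), (469, 91, 55, 56), 2373)
SS (array([ 0.6131, -0.1474]), array([0.0444, 0.0435]), 74.6, array([ 0.6129, -0.148 ]), (61, 95, 54, 56), 1708)
SR none
```

```bash
cat >> h.py <<'E'
def rad(d): return np.radians(d)
def pick(r,c,yaw,under,grip=35,lift=.07):
    z=under+.027
    r.set_gripper(1.0) if r.current_opening()<.95 else None
    r.move_to([*c,max(z+.06,.2)],down(rad(yaw)))
    r.move_linear([*c,z+.01],vel=.15); r.move_linear([*c,z],vel=.05)
    print("pre F",np.round(r.current_contact_force(),1))
    r.set_gripper(0.0,grip); print("closed at",r.current_opening(),"fingerF",r.current_finger_force())
    r.move_linear([*c,z+.01],vel=.04); r.move_linear([*c,max(z+lift,.2)],vel=.15)
    print("lifted",r.current_opening(),"F",np.round(r.current_contact_force(),1),"t",r.current_t())
def place(r,c,yaw,zp):
    z=zp+.027; f=lambda: r.current_contact_force()[2]
    p=r.current_tool_pos()
    r.move_to([*c,max(z+.05,.15)],down(rad(yaw)))
    r.move_linear([*c,z+.012],vel=.12); r.move_linear([*c,z+.0015],vel=.02); r.sleep(.2); f0=f()
    for d in np.arange(.001,-.0026,-.0005):
        r.move_linear([*c,z+d],vel=.01); r.sleep(.05)
        if f()-f0>1.5: break
    print("down at",d,"dF",f()-f0)
    r.set_gripper(1.0); r.move_linear([*c,z+.04],vel=.08)
    print("released t",r.current_t())
def bias(T,b): # subtract tool-x bias b (m) from world xy; camera image right = tool y
    return -b*(-T[:2,1]/np.linalg.norm(T[:2,1]))
E
python3 - <<'E'
from h import *; from cell import r,optics; import pickle
pick(r,(.5965,.1185),201,.117,25)
yaw=62; c=np.array([.4849,-.2606]); x=np.array([np.cos(rad(yaw)),np.sin(rad(yaw))])
r.move_to([*(c-.06*x),.22],down(rad(yaw)))
i,T=wrist(r,optics,"pics/w2.png"); pickle.dump((i,T),open("w2.pkl","wb")); print(bias(T,.001))
print(top_at(i,T,c,.03,.040),r.current_t())
E
```

```text
pre F [-0.2  0.2  1.1]
closed at 0.29369674898993003 fingerF 24.713743329048157
lifted 0.29311362802953084 F [-0.9 -0.4 -0.7] t 7.7083
[-0.00046786 -0.0008838 ]
(array([ 0.4832, -0.2643]), array([0.0288, 0.0281]), 62.1, array([ 0.4832, -0.2643]), (305, 135, 36, 38), 1083) 9.425
```

View pics/w2.png

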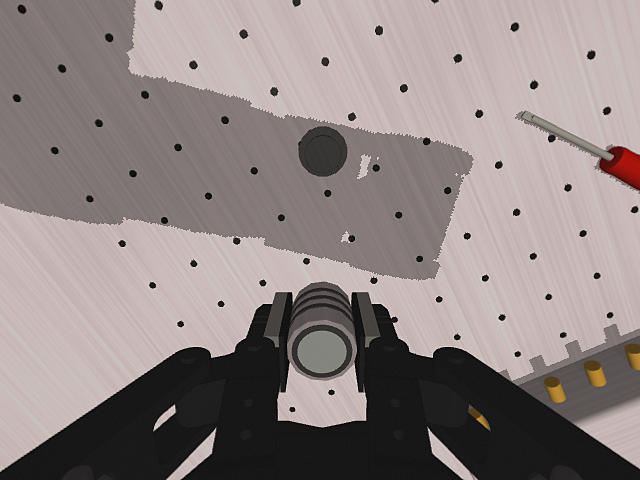

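The wrist view shows the cell held between the pads at (322,350) and the pedestal top at (322,151). The pedestal reading is 4 mm off the earlier ones, so I'll measure again with the arm settled and use the cell's top for the in-hand offset.

```bash
python3 - <<'E'
from h import *; from cell import r,optics; import pickle
c=np.array([.4849,-.2606])
def show(tag,extra=True):
    i,T=wrist(r,optics); print(tag,r.current_tool_pos().__repr__()[:60],top_at(i,T,c,.03,.040),r.current_t()); return i,T
i,T=show("settled")
P=cloud(i,T); print("ped z",np.nanmedian(P[145:157,315:328,2]),"table",np.nanmedian(P[200:230,100:600,2]))
t=r.current_tool_pos(); print("held top (tool z)",np.nanmedian(P[345:358,312:332],axis=(0,1))-t)
for yaw,d in ((62,.03),(-118,.06)):
    x=np.array([np.cos(rad(yaw)),np.sin(rad(yaw))])
    try: r.move_to([*(c-d*x),.22],down(rad(yaw))); r.sleep(.3); show((yaw,d))
    except Exception as e: print(e)
E
```

```text
settled array([ 0.45715917, -0.31298693,  0.2198752 ]) (array([ 0.4833, -0.2642]), array([0.0288, 0.0281]), 62.1, array([ 0.4831, -0.2643]), (305, 135, 36, 38), 1083) 9.475
ped z 0.03956512447339061 table -0.0004508135468814789
held top (tool z) [-0.00082794 -0.00052326  0.00681093]
(62, 0.03) array([ 0.47064787, -0.28742658,  0.21998668]) (array([ 0.4831, -0.2641]), array([0.0289, 0.0281]), 62.0, array([ 0.4832, -0.264 ]), (305, 172, 35, 36), 1005) 10.075
the arm cannot take that pose within its joint ranges
```

The earlier SR estimate had included the pedestal wall. The two close views agree at (.4832,-.2641), or about (.4827,-.2650) once the bias is removed. I'll place the cell, then compare it with the pedestal in the same view.

```bash
sed -i 's/tol=.006/tol=.004/' h.py; cat >> h.py <<'E'
def look(r,optics,c,yaw,zp,d=.03,h=.18,rd=.03,save=None):
    x=np.array([np.cos(rad(yaw)),np.sin(rad(yaw))])
    r.move_to([*(np.array(c)-d*x),zp+h],down(rad(yaw))); r.sleep(.25)
    i,T=wrist(r,optics,save); return top_at(i,T,c,rd,zp)
E
python3 - <<'E'
from h import *; from cell import r,optics
c=(.4827,-.2650)
place(r,c,62,.040); print(r.current_tool_pos())
print("item",look(r,optics,c,62,.074,rd=.03,save="pics/w3.png"),r.current_t())
E
```

```text
down at 0.0 dF 3.245542225576877
released t 14.2583
[ 0.48264319 -0.26496376  0.10710127]
item (array([ 0.4825, -0.2656]), array([0.0254, 0.0246]), 62.0, array([ 0.4821, -0.2655]), (308, 171, 31, 32), 764) 15.2083
```

View pics/w3.png

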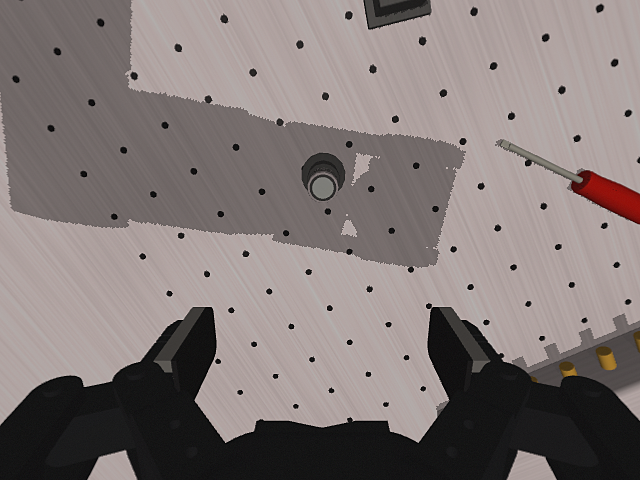

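The cell stands on the pedestal (322,186 against a ring centred near 322,172), about 1.6 mm short along tool x. I'll regrip it, shift it and recheck.

```bash
cat >> h.py <<'E'
def nudge(r,c,yaw,zp,delta,grip=25):
    c=np.array(c); z=zp+.027; n=c+delta
    r.move_to([*c,z+.04],down(rad(yaw))); r.move_linear([*c,z],vel=.06); r.set_gripper(0.,grip)
    r.move_linear([*c,z+.003],vel=.02); r.move_linear([*n,z+.003],vel=.01); r.sleep(.2); f0=r.current_contact_force()[2]
    for d in np.arange(.001,-.0026,-.0005):
        r.move_linear([*n,z+d],vel=.01); r.sleep(.05)
        if r.current_contact_force()[2]-f0>1.5: break
    r.set_gripper(1.0); r.move_linear([*n,z+.04],vel=.08); print("nudged",d,r.current_t())
E
python3 - <<'E'
from h import *; from cell import r,optics
c=(.4827,-.2650)
nudge(r,c,62,.040,np.array([.0008,.0014]))
print("item",look(r,optics,(.4832,-.2642),62,.074,rd=.03),r.current_t())
E
```

```text
nudged 0.0 20.325
item (array([ 0.4829, -0.2642]), array([0.0245, 0.0253]), 62.0, array([ 0.4829, -0.2641]), (307, 171, 32, 31), 764) 21.275
```

Small round is centred. Next: look at the small-square pedestal and the small square mount with identical camera geometry, then move it.

```bash
python3 - <<'E'
from h import *; from cell import r,optics
ped=look(r,optics,(.614,-.148),74.7,.035,rd=.04); print("ped",ped)
it=look(r,optics,(.5995,.1188),114.7,.117,rd=.035); print("item",it,r.current_t())
yp=114.7+((it[2]-114.7+45)%90-45); yq=74.7+((ped[2]-74.7+45)%90-45); print(yp,yq)
pick(r,it[0],yp,.083,30)
place(r,ped[0],yq,.035)
print("item",look(r,optics,ped[0],74.7,.069,rd=.04,save="pics/w4.png"),r.current_t())
E
```

```text
ped (array([ 0.6139, -0.1493]), array([0.041 , 0.0418]), 74.6, array([ 0.6141, -0.1489]), (297, 160, 52, 51), 2592)
item (array([0.5989, 0.1191]), array([0.0377, 0.0376]), 24.6, array([0.5989, 0.1194]), (299, 161, 47, 47), 2156) 23.7167
114.60000000000001 74.6
pre F [0.1 0.3 0.1]
closed at 0.4397264585688096 fingerF 30.75847864151001
lifted 0.43956850979408013 F [ 0.2  0.5 -0.2] t 26.8167
down at 0.001 dF 1.5654239734321114
released t 31.0
item (array([ 0.6133, -0.1494]), array([0.0376, 0.0375]), 74.7, array([ 0.6133, -0.1493]), (299, 163, 47, 47), 2144) 31.95
```

View pics/w4.png

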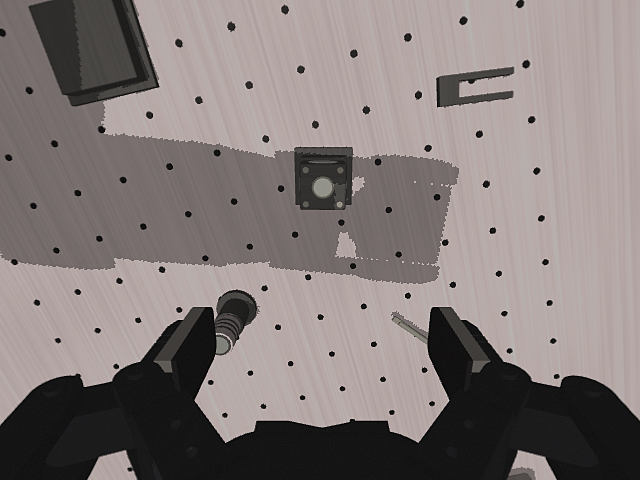

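The small square mount stands square on its pedestal (323,180; 0.6 mm off, 0.1° turn), and the small round cell is still standing (228,320). Large round is next.

```bash
python3 - <<'E'
from h import *; from cell import r,optics
ped=look(r,optics,(.4515,.2648),150,.030,rd=.04); print("ped",ped)
it=look(r,optics,(.606,.1145),130,.083,rd=.04); print("item",it,r.current_t())
pick(r,it[0],130,.049,35)
place(r,ped[0],150,.030)
print("item",look(r,optics,ped[0],150,.064,rd=.045,save="pics/w5.png"),r.current_t())
E
```

```text
ped (array([0.4496, 0.2665]), array([0.0568, 0.0566]), 13.9, array([0.4493, 0.2666]), (288, 148, 71, 70), 3849)
item (array([0.6026, 0.119 ]), array([0.0528, 0.0533]), 75.2, array([0.6022, 0.1195]), (290, 147, 66, 67), 3362) 35.0833
pre F [-0.7  0.3  0.2]
closed at 0.6214618550326657 fingerF 37.060686349868774
lifted 0.6214429654459953 F [ 0.5  0.7 -1.3] t 38.4417
down at 0.0 dF 6.985028053947999
released t 42.9917
item (array([0.449 , 0.2659]), array([0.0525, 0.0532]), 61.5, array([0.4485, 0.2664]), (290, 154, 65, 66), 3346) 43.9417
```

View pics/w5.png

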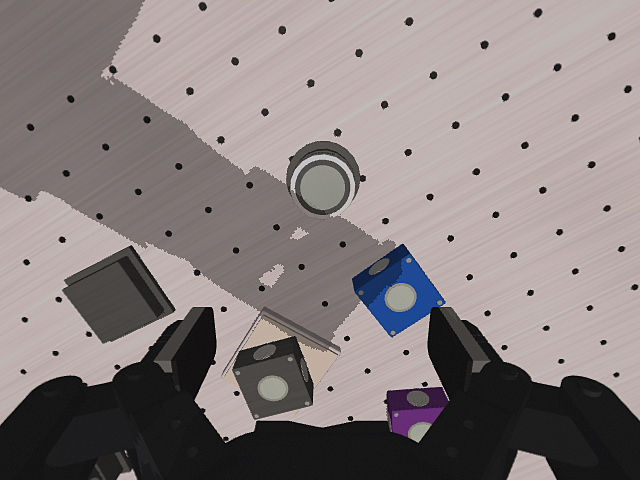

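The large round cell stands on its pedestal (323,188), 0.8 mm off centre, and the dark square mount is left alone on the plate. Large square is last.

```bash
python3 - <<'E'
from h import *; from cell import r,optics
ped=look(r,optics,(.450,.0155),86.5,.025,rd=.06); print("ped",ped)
it=look(r,optics,(.6043,.1177),76.9,.049,rd=.06); print("item",it,r.current_t())
yp=76.9+((it[2]-76.9+45)%90-45); yq=86.5+((ped[2]-86.5+45)%90-45); print(yp,yq)
pick(r,it[0],yp,.015,45)
place(r,ped[0],yq,.025)
print("item",look(r,optics,ped[0],86.5,.059,rd=.06,save="pics/w6.png"),r.current_t())
E
```

```text
ped (array([0.4491, 0.0148]), array([0.069 , 0.0698]), 86.6, array([0.4492, 0.016 ]), (278, 144, 88, 85), 7216)
item (array([0.6044, 0.1182]), array([0.0646, 0.0656]), 76.9, array([0.6046, 0.1192]), (282, 143, 82, 80), 6405) 46.35
76.9 86.6
pre F [0.2 0.6 0.2]
closed at 0.764822223598991 fingerF 51.50399565696716
lifted 0.7638138326677002 F [-0.9 -0.6 -4.3] t 49.975
down at 0.0 dF 10.403357668606944
released t 54.4
item (array([0.4484, 0.0147]), array([0.0654, 0.0656]), 86.5, array([0.4485, 0.0158]), (281, 145, 83, 81), 6497) 55.35
```

View pics/w6.png

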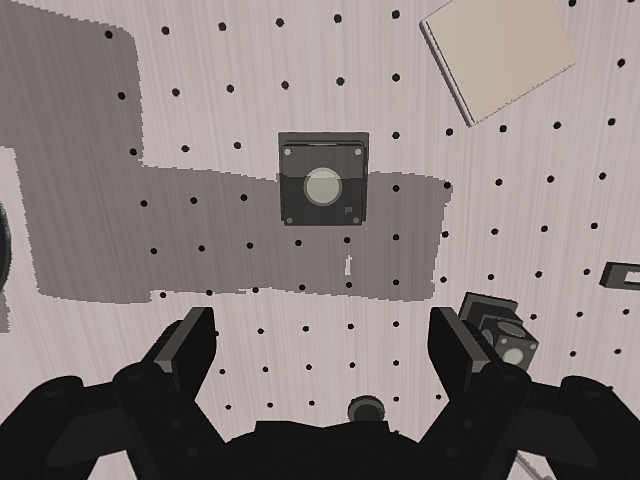

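The large square mount sits square on its pedestal (323,182), 0.7 mm off and 0.1° out. I'll retreat and check the whole scene once.

```bash
python3 - <<'E'
from h import *; from cell import r,optics
p=r.current_tool_pos(); r.move_linear([p[0],p[1],.3]); r.move_to([.3,.3,.3],r.current_ee_rot()); 
a=[optics.get_image(n)["pixels"][:,:,::-1] for n in ("scene","top")]
cv2.imwrite("pics/fin.png",np.hstack([a[0][150:400,100:500],a[1][130:380,150:550]])); print(r.current_t())
E
```

```text
57.3167
```

View pics/fin.png

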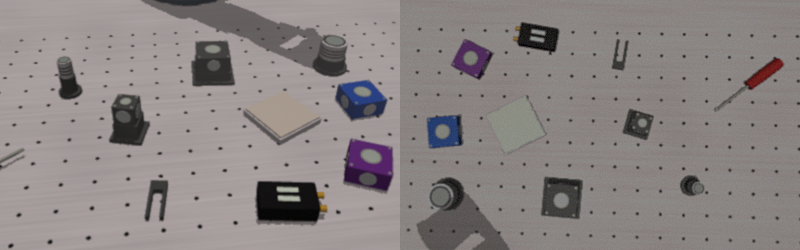

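All four stand upright on their pedestals: in the left half at (67,75), (127,115), (213,60) and (333,52). The fork, the sensor box and the blue and purple blocks have not moved.

```bash
python3 -c "
from cell import r
print(r.hand_in())"
```

```text
the job is handed in; nothing more can be done
None
```

Job handed in at about 57 s: all four optics stand upright on their own pedestals, measured within about 1 mm of centre with both squares lined up to about 0.1°, none dropped or fell over, and the fork and sensor box were left alone.

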